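Settle the loaded wheel on the roller stand

ROBOT

A 6-joint arm with a two-finger parallel gripper is mounted at the origin on the work surface. World frame = base frame: x ahead of the robot, y to its left, z up, the work surface at z = 0. Lengths are in m, angles in rad, forces in N, time in s.
With the tool pointing down it reaches from about 0.375 to 0.975 m from the base axis. Payload 3.8 kg.
Tool frame: the origin (TCP) lies on the centre line of the jaws, within the pads' length; the fingertips stand 14 mm ahead of it and the grasp point (between the pads) lies 5 mm behind it; z points along the fingers, y is the line along which they close (so a half turn about z gives the same grasp; the last joint's range is limited). The gripper opens to 85 mm and grips with 20 to 120 N. Pads are 22 mm wide; open, the fingers measure 114 mm over their backs; the gripper's body (76 mm by 85 mm) begins 54 mm behind the grasp point. The pads swing forward as they close: fully open they stand 13 mm farther back than shut.
Start: joints at [-1.301, 0.264, 1.604, -0, 1.274, -0.037], TCP at [0.204, -0.643, 0.245] pointing down, gripper open.
Joint ranges: [-2.63, 2.63], [-0.94, 2.18], [0.31, 2.57], [-1.31, 4.45], [0, 2.66], [-2.55, 2.55]. Speed limits (rad/s): [2.57, 2.57, 3.14, 3.14, 3.14, 3.14].

INTERFACE

Orientations are given as a rotation vector (axis times angle).
In Python, from workcell import bot, eyes, spot_in gives the robot as it stands.
- The arm moves only by the tool carry_out, never from a script. Its argument "series" is text: rows parted by semicolons, each of 4 numbers parted by spaces: the shift along the world's x, y, z in m, then the turn about the world's z in degrees. In form: tx ty tz roll; .... A call has 1 to 20 rows; each row shifts and turns the commanded pose from where the row before left it; what a row does not reach is not made up. A row lasts 1/8 s, in which the tool goes at most 62.5 mm and 10.7 degrees, less where a joint would pass 70% of its speed; a pose out of reach is approached as far as the arm can. A call is refused whole if a number of a shift passes 0.0625 or a number of a turn 10.7, either way. A call with a gripper value outside its range is refused whole. "jaw" is the gripper command: -1 is shut, 1 is fully open, values between are in proportion, set as the call begins (left out, the last holds). The fingers move at their own pace and stop on an object; "grip_force" is the grip in N (left out, the last holds). Time passes only in rows, so rows that do not move let the fingers close. It gives the time, the measured TCP pose, the force, the opening and the grip force at its end, in the units of the state.
- bot.read_state(): the state, without advancing time (a new reading comes with each control period).
- eyes.read_camera(name): name is "side" or "top"; returns (picture, depth): 400x640x3 uint8, blue, green, red; 400x640 float32, m along the optical axis (not along the pixel's ray), 0 where there is no reading.
- eyes.get_calibration(name): a dict with "K" (3x3 intrinsics, pixels), "position" and "rotation" of the camera in the world. Camera axes: x right, y down, z forward; pixel columns grow to the right and rows downward; lengths in m; the calibration is good to about 2 mm. A picture is of the moment at which its call begins. get_calibration takes no time and is no camera call.
- bot.finish_job(): hands the job in; it is judged then, once.
Trained networks look in the newest picture that a camera, given by its name, has taken for a name from the list of things; names that differ only in an ending like _2 or _b are one class to them, and where a whole thing is asked for, a point or a joint stands for the part that bears it (a point fixed in the world has none). Each returns a list of dicts, best first, with "score" (0 to 1); they miss things now and then, are a little off and sometimes report something else, mostly with a low value. They report only what shows in the picture. A call takes as long as a camera call.
- spot_in(camera, target): "rect" ([centre column, centre row, width, height] in pixels, round what is visible of it).
The state is a dict: "time": time; "q": joint angles; "joint_vel": joint speeds; "joint_torque": joint torques, N m; "tool_pos": TCP position; "tcp_rot": TCP orientation; "wrist_force": force on the tool from outside, world axes, zero at the start; "torque": the same for the moment, N m; "width": opening from 0.0 (shut) to 1.0 (fully open); "grip_force": force on a finger pad.
Only numpy, scipy, OpenCV 4.12 (cv2) and the standard library are available. Lean on these libraries where they do the work, as an engineer would, in place of code of your own. Each camera call takes 0.05 s, during which the arm holds its last target. There are 200 camera calls.

TASK

Pick the blue wheel with the brass slug out of its wooden cradle, lower it squarely onto the middle of the two steel rollers of the green stand without dropping it, and let go, so that it rolls round and comes to rest with its heavy brass side at the bottom. Leave the plain blue wheel where it sits in the other cradle.

Things in the scene. Friction and masses are not known exactly. Their poses are not given: they have to be found in the camera images.
- loaded_wheel: Blue wheel, 90 mm across, 30 mm thick, 0.17-0.27 kg, with a bright brass slug (24 mm disc on both faces, strip across the black-banded tread) making one side heavy. Stands on its rim in a fixed wooden V cradle up to 46 mm high; friction holds it. Origin at its centre, 64 mm above the table; x = axle (level), z up at the start. Grip the flat faces (x = +-15 mm) from above, near the top.
- brass_slug (a point): Centre of the brass slug, midway through the wheel's thickness, 31 mm from the wheel's centre. At the start it is on the wheel's +y side, 142 degrees round from the bottom (38 degrees off the top). On free rollers it swings to the bottom and stops within 4 s.
- stand: Fixed roller stand: green base 110 (x) by 130 mm (y); two free-turning steel rollers, 24 mm diameter, 70 mm long along x, axes 28 mm above the table at y = +32 and -32 mm, between aluminium end plates 46 mm high, 37 mm either side along x. Origin on the table under the centre, z up. A wheel set on both rollers, its axle along the stand's x, has its centre 75 mm above the origin.
- plain_wheel: The bystander: the same blue wheel with black band, 90 mm by 30 mm, 64 mm centre height, but with no brass, standing in the other cradle. Origin at its centre, x = its axle. To be left alone.

How it is judged:
On the way, in this order (a step that is already met when the one before it is completed fails the run):
1. the wheel with the brass slug is lowered, still held, to the rollers (no more than 12 mm above its seat) (x of loaded_wheel in the frame of stand between -0.018 and 0.018 m and y of loaded_wheel in the frame of stand between -0.012 and 0.012 m and z of loaded_wheel in the frame of stand between 0.0672 and 0.0872 m and contact force between the fingers and loaded_wheel above 0.5 N), for 0.1 s.
2. let go, the wheel has turned its brass slug to the bottom and stands still on the rollers (x of loaded_wheel in the frame of stand between -0.018 and 0.018 m and y of loaded_wheel in the frame of stand between -0.012 and 0.012 m and z of loaded_wheel in the frame of stand between 0.0672 and 0.0832 m and y of brass_slug in the frame of stand between -0.013 and 0.013 m and z of brass_slug in the frame of stand below 0.0532 m and contact force between the fingers and loaded_wheel below 0.05 N and angular speed of loaded_wheel below 0.4 rad/s and linear speed of loaded_wheel below 0.03 m/s), for 0.3 s.
At the end, for the whole second after the job is handed in: The brass-slug wheel rests released and still on both rollers, its centre within 18 mm along and 12 mm across of the stand's middle and 8 mm of seated height; the slug is at the bottom, within 13 mm of the centre line and 22 mm or more below the centre; the plain wheel moved under 25 mm (all of step 2 and distance of plain_wheel from where it was at the start of the episode below 0.025 m); the robot touches nothing.
It fails at once if the plain wheel is displaced by more than 25 mm (distance of plain_wheel from where it was at the start of the episode above 0.025 m).
It also fails if it takes over 45 s, if anything falls off the work surface, if the arm or the gripper's body presses on something with over 40 N, if the wrist force passes 120 N, or if a joint passes its speed limit or range.

## Working session

There is one attempt and no reset: what is moved stays moved. The work goes in short steps, Python scripts to look and compute and a tool call to move; the robot and the scene stay as the last step left them, time stands still between calls to the robot, and variables do not carry over. Pictures are saved under pics/ and viewed, at most 10 in all, crops included, and the job is handed in when it is done.

Besides the shell and the picture viewer there is one more tool, called by a JSON object that holds its "fn" and its "kwargs", one argument or row to a line. carry_out: Moves the arm, as the interface text tells. Its arguments: {"type":"object","properties":{"series":{"type":"string"},"jaw":{"type":"number"},"grip_force":{"type":"number"}},"required":["series"]}

```bash
mkdir -p pics
cat > h.py <<'E'
import numpy as np,cv2
from workcell import bot,eyes,spot_in
def look(c):
    p,d=eyes.read_camera(c); k=eyes.get_calibration(c)
    K=np.array(k["K"]);R=np.array(k["rotation"]);t=np.array(k["position"])
    if R.shape!=(3,3): R=cv2.Rodrigues(R.astype(float))[0]
    v,u=np.mgrid[:400,:640]
    P=np.stack([(u-K[0,2])/K[0,0]*d,(v-K[1,2])/K[1,1]*d,d],-1)@R.T+t
    P[d==0]=np.nan
    return p,d,P
E
python3 - <<'E'
from h import *
for c in("top","side"):
    p,d,P=look(c);cv2.imwrite(f"pics/{c}1.png",p);np.save(f"{c}P.npy",P);np.save(f"{c}I.npy",p)
    print(c,eyes.get_calibration(c)["position"])
    for n in("loaded_wheel","brass_slug","stand","plain_wheel"):
        for r in spot_in(c,n)[:3]:
            u,v=[int(x) for x in r["rect"][:2]]
            print(c,n,r["score"],np.round(r["rect"]),P[v,u].round(3))
print(bot.read_state())
E
```

```text
top [ 0.43907351 -0.00101877  0.76503805]
top loaded_wheel 0.69 [331. 214.  46.  30.] [ 0.508 -0.016  0.109]
top brass_slug 0.81 [328. 211.  47.  31.] [ 0.514 -0.011  0.11 ]
top stand 0.6 [453. 220.  74.  69.] [ 0.507 -0.271  0.011]
top plain_wheel 0.62 [208. 232.  50.  20.] [0.479 0.207 0.107]
side [0.20096692 0.48590852 0.74567724]
side loaded_wheel 0.96 [324. 210.  24.  39.] [0.501 0.015 0.094]
side brass_slug 0.9 [326. 205.  24.  40.] [0.501 0.009 0.102]
side stand 0.59 [378. 160.  57.  45.] [ 0.512 -0.277  0.012]
side plain_wheel 0.72 [277. 292.  43.  51.] [0.461 0.232 0.097]
{'time': 0.5, 'q': array([-1.30088837e+00,  2.63944059e-01,  1.60402482e+00, -9.79568612e-06,
        1.27372331e+00, -3.68588836e-02]), 'joint_vel': array([ 0.00048755, -0.0001644 , -0.00034142, -0.00177702, -0.00131878,
       -0.00019065]), 'joint_torque': array([-1.70633361e-03, -5.14406741e+01, -3.67235792e+01, -1.69280720e-04,
        2.64812676e-03,  9.34613773e-07]), 'tool_pos': array([ 0.20385002, -0.64345591,  0.24523658]), 'tcp_rot': array([-3.10461245e+00, -4.79970524e-01,  3.27879810e-05]), 'wrist_force': array([-0.37739249,  0.48880111,  0.3797163 ]), 'torque': array([0.01106606, 0.05082516, 0.03173356]), 'grip_force': 0.0, 'width': 1.001520253097089}
```

View pics/top1.png

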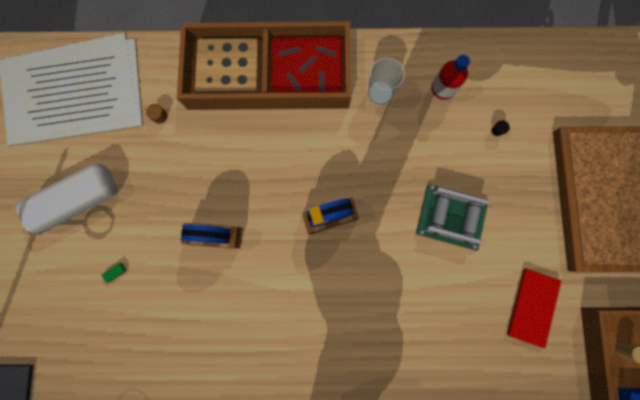

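View pics/side1.png

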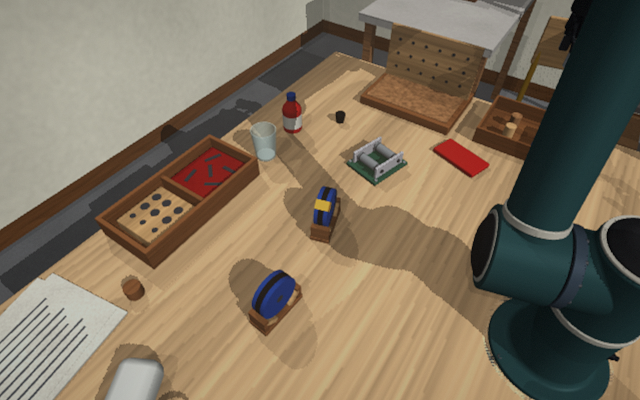

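The top view shows the loaded wheel at about (331,213), brass towards the left (+y). The stand is at (453,216) and the plain wheel at (208,234). Next I'll fit their yaws and centres.

Run:
```python
from h import *
P=np.load("topP.npy");S=np.load("sideP.npy")
def fit(name,c,rad,z0,z1):
    for lab,Q in(("top",P),("side",S)):
        m=(np.hypot(Q[...,0]-c[0],Q[...,1]-c[1])<rad)&(Q[...,2]>z0)&(Q[...,2]<z1)
        q=Q[m]
        r=cv2.minAreaRect((q[:,:2]*1000).astype(np.float32))
        print(name,lab,len(q),np.round(r[0],1),np.round(r[1],1),round(r[2],1),"zmax",np.percentile(q[:,2],98).round(4))
fit("LW",(.5,.0),.07,.066,.13)
fit("LWtop",(.5,.0),.07,.095,.13)
fit("PW",(.475,.22),.08,.066,.13)
fit("stand all",(.5,-.27),.11,.006,.06)
fit("stand plates",(.5,-.27),.11,.041,.06)
fit("rollers",(.5,-.27),.045,.034,.0405)
I=np.load("topI.npy")
# edge of tread in image
g=cv2.resize(I[170:270,180:500],None,fx=2.5,fy=2.5,interpolation=cv2.INTER_CUBIC);cv2.imwrite("pics/crop.png",g)
# brass pixels
h=cv2.cvtColor(I,cv2.COLOR_BGR2HSV);m=(abs(h[...,0].astype(int)-24)<6)&(h[...,1]>180)&(h[...,2]>120);m[:190]=0;m[240:]=0;m[:,:295]=0;m[:,365:]=0
print("brass",P[m].mean(0),m.sum())
```

```text
LW top 821 [515.6 -14.9] [30.8 89.5] 16.8 zmax 0.1107
LW side 568 [514.4 -12.4] [31.6 84.8] 17.1 zmax 0.1115
LWtop top 622 [515.3 -13.9] [30.8 69.7] 16.8 zmax 0.1109
LWtop side 343 [514.7 -13.8] [31.5 70.4] 16.6 zmax 0.1118
PW top 796 [475.1 223.2] [87.2 30.2] 85.3 zmax 0.111
PW side 1058 [475.1 225. ] [90.  32.9] 85.0 zmax 0.1112
stand all top 3314 [ 512.6 -271.1] [130.7 110.6] 74.4 zmax 0.0474
stand all side 1541 [ 480.1 -262.2] [132.  175.5] 74.0 zmax 0.048
stand plates top 504 [ 513.1 -270.6] [103.3  88.9] 74.1 zmax 0.0487
stand plates side 291 [ 511.6 -272.3] [104.5  89.9] 74.2 zmax 0.0493
rollers top 442 [ 503.8 -268.9] [83.8 74.2] 72.3 zmax 0.0404
rollers side 141 [ 503.6 -269.3] [82.8 74.7] 72.1 zmax 0.0403
brass [0.50778467 0.01132652 0.10094099] 153
```

View pics/crop.png

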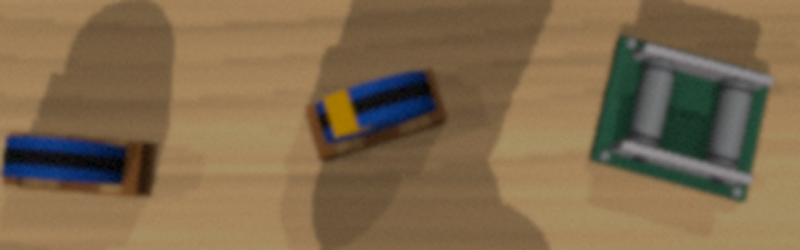

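Loaded wheel: centre about (0.515, -0.014), yaw +16.8°. Stand: about (0.513, -0.271), yaw -15.8°. I'll move above the wheel with a +89.3° turn.

{"fn": "carry_out", "kwargs": {
  "series": "0.0173 0.035 0 4.96;0.0173 0.035 0 4.96;0.0173 0.035 0 4.96;0.0173 0.035 0 4.96;0.0173 0.035 0 4.96;0.0173 0.035 0 4.96;0.0173 0.035 0 4.96;0.0173 0.035 0 4.96;0.0173 0.035 0 4.96;0.0173 0.035 0 4.96;0.0173 0.035 0 4.96;0.0173 0.035 0 4.96;0.0173 0.035 0 4.96;0.0173 0.035 0 4.96;0.0173 0.035 0 4.96;0.0173 0.035 0 4.96;0.0173 0.035 0 4.96;0.0173 0.035 0 4.96;0 0 0 0;0 0 0 0",
  "jaw": 1,
  "grip_force": 60
}}

```text
time: 3.0
tool_pos: [0.515, -0.0137, 0.2452]
tcp_rot: [1.872, 2.523, -0.001]
wrist_force: [-1.3, -0.9, 0.9]
width: 1.003
grip_force: 0.0
```

Run:
```python
from h import *
s=bot.read_state();R=cv2.Rodrigues(s["tcp_rot"])[0];print(s["time"],s["tool_pos"],np.degrees(np.arctan2(R[1,1],R[0,1])))
p,d,P=look("side");cv2.imwrite("pics/side2.png",p)
```

```text
3.0 [ 0.51497916 -0.01372069  0.24524655] 16.85398433746962
```

View pics/side2.png

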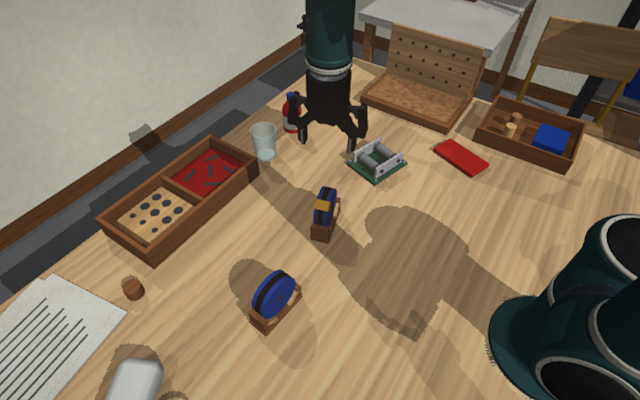

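The jaws stand straight above the wheel (fingers at about (297,130) and (357,140), wheel at (325,210)) and straddle its faces. I'll descend, then close.

{"fn": "carry_out", "kwargs": {
  "series": "0 0 -0.02 0;0 0 -0.02 0;0 0 -0.02 0;0 0 -0.02 0;0 0 -0.02 0;0 0 -0.02 0;0 0 -0.018 0;0 0 -0.01 0;0 0 -0.01 0;0 0 0 0;0 0 0 0"
}}

```text
time: 4.42
tool_pos: [0.5157, -0.0134, 0.0878]
tcp_rot: [1.871, 2.523, 0.001]
wrist_force: [0.2, 0.1, 0.6]
width: 1.0
grip_force: 0.0
```

{"fn": "carry_out", "kwargs": {
  "series": "0 0 0 0;0 0 0 0;0 0 0 0;0 0 0 0;0 0 0 0;0 0 0 0;0 0 0 0;0 0 0 0;0 0 0 0;0 0 0 0",
  "jaw": -1,
  "grip_force": 60
}}

```text
time: 5.68
tool_pos: [0.5154, -0.0134, 0.0876]
tcp_rot: [1.872, 2.523, 0.0]
wrist_force: [-1.4, 1.1, 4.8]
width: 0.342
grip_force: 59.6
```

{"fn": "carry_out", "kwargs": {
  "series": "0 0 0.005 0;0 0 0.01 0;0 0 0.015 0;0 0 0.02 0;0 0 0.02 0;0 0 0.02 0;0 0 0.01 0;0 -0.0257 0 -3.27;0 -0.0257 0 -3.27;0 -0.0257 0 -3.27;0 -0.0257 0 -3.27;0 -0.0257 0 -3.27;0 -0.0257 0 -3.27;0 -0.0257 0 -3.27;0 -0.0257 0 -3.27;0 -0.0257 0 -3.27;-0.002 -0.0257 0 -3.27;0 0 0 0;0 0 0 0;0 0 0 0"
}}

```text
time: 8.18
tool_pos: [0.5132, -0.2696, 0.1872]
tcp_rot: [-2.505, -1.895, -0.0]
wrist_force: [-0.2, 0.8, -0.7]
width: 0.34
grip_force: 59.4
```

Run:
```python
from h import *
s=bot.read_state();R=cv2.Rodrigues(s["tcp_rot"])[0];print(s["time"],s["tool_pos"],np.degrees(np.arctan2(R[1,1],R[0,1])),s["wrist_force"],s["torque"])
p,d,P=look("side")
h=cv2.cvtColor(p,cv2.COLOR_BGR2HSV);m=(abs(h[...,0].astype(int)-115)<12)&(h[...,1]>150)&(np.hypot(P[...,0]-.513,P[...,1]+.271)<.1)&(P[...,2]>.06)
q=P[m];print(m.sum(),q.min(0),q.max(0),cv2.minAreaRect((q[:,:2]*1000).astype(np.float32)))
m=(abs(h[...,0].astype(int)-24)<6)&(h[...,1]>150)&(np.hypot(P[...,0]-.513,P[...,1]+.271)<.1)&(P[...,2]>.06)
print("brass",m.sum(),P[m].mean(0))
p2,_,P2=look("top")
out=np.hstack([cv2.resize(p[90:240,290:490],(400,300)),cv2.resize(p2[140:290,350:550],(400,300))])
cv2.imwrite("pics/c3.png",out)
```

```text
8.175 [ 0.51319451 -0.26956119  0.18717001] -15.776295944640925 [-0.17798676  0.83770575 -0.73968406] [-0.00171031 -0.02782099  0.03056773]
345 [ 0.48676139 -0.30813668  0.12115158] [ 0.53614491 -0.22443687  0.21078097] ((510.80914306640625, -269.6559143066406), (86.38766479492188, 30.741464614868164), 74.59072875976562)
brass 63 [ 0.52005162 -0.24290874  0.19911262]
```

View pics/c3.png

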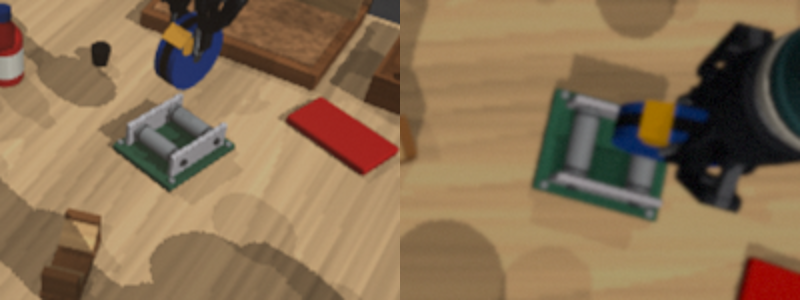

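The wheel is held squarely, brass at the upper +y side, directly above the stand. I'll shift y by -1 mm and lower it.

{"fn": "carry_out", "kwargs": {
  "series": "0 -0.001 -0.01 0;0 0 -0.015 0;0 0 -0.015 0;0 0 -0.015 0;0 0 -0.01 0;0 0 -0.008 0;0 0 -0.005 0;0 0 -0.004 0;0 0 -0.003 0;0 0 -0.002 0;0 0 0 0;0 0 0 0;0 0 0 0"
}}

```text
time: 9.9
tool_pos: [0.5133, -0.2716, 0.1004]
tcp_rot: [2.506, 1.894, 0.0]
wrist_force: [-0.4, -0.8, -2.1]
width: 0.343
grip_force: 59.4
```

Run:
```python
from h import *
s=bot.read_state();print(s["time"],s["tool_pos"],s["wrist_force"])
p,d,P=look("side");p2,_,P2=look("top")
for I,Q in((p,P),(p2,P2)):
    h=cv2.cvtColor(I,cv2.COLOR_BGR2HSV);m=(abs(h[...,0].astype(int)-115)<12)&(h[...,1]>150)&(np.hypot(Q[...,0]-.513,Q[...,1]+.271)<.1)&(Q[...,2]>.03)
    q=Q[m];print(q.min(0),q.max(0),cv2.minAreaRect((q[:,:2]*1000).astype(np.float32)))
cv2.imwrite("pics/c4.png",np.hstack([cv2.resize(p[90:240,290:490],(400,300)),cv2.resize(p2[140:290,350:550],(400,300))]))
```

```text
9.9 [ 0.5133449  -0.27156878  0.10044364] [-0.41190634 -0.7561169  -2.08630658]
[ 0.48704373 -0.31150832  0.03548267] [ 0.53659912 -0.22604422  0.12307104] ((508.9213562011719, -272.0948486328125), (88.02909851074219, 30.58106231689453), 70.90259552001953)
[ 0.47045202 -0.27588413  0.03211017] [ 0.55795676 -0.18473426  0.48051279] ((517.70166015625, -235.23583984375), (87.32369995117188, 89.46983337402344), 80.41433715820312)
```

View pics/c4.png

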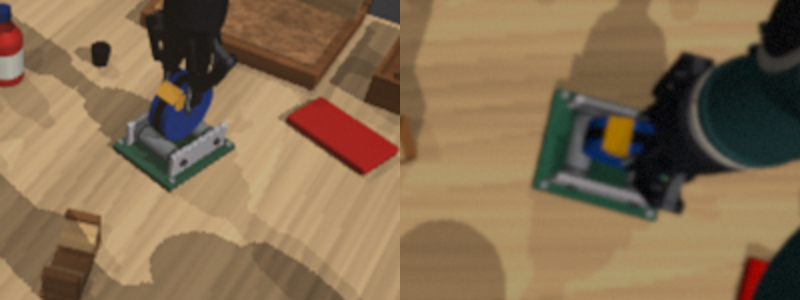

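The wheel sits centred between the rollers, with the force still showing its weight, so it is about 2 mm up. I'll lower it the rest of the way.

{"fn": "carry_out", "kwargs": {
  "series": "0 0 -0.001 0;0 0 -0.001 0;0 0 0 0;0 0 0 0"
}}

```text
time: 10.5
tool_pos: [0.5138, -0.2705, 0.0993]
tcp_rot: [-2.506, -1.893, -0.002]
wrist_force: [0.6, 5.4, 5.3]
width: 0.343
grip_force: 60.4
```

Roller contact is confirmed (5 N). Releasing.

{"fn": "carry_out", "kwargs": {
  "series": "0 0.0005 0 0;0 0 0 0;0 0 0 0;0 0 0 0;0 0 0 0;0 0 0 0;0 0 0 0;0 0 0 0",
  "jaw": 1
}}

```text
time: 11.5
tool_pos: [0.5133, -0.271, 0.0983]
tcp_rot: [-2.506, -1.894, -0.0]
wrist_force: [0.1, -0.0, 0.9]
width: 1.003
grip_force: 0.0
```

{"fn": "carry_out", "kwargs": {
  "series": "0 0 0.01 0;0 0 0.02 0;0 0 0.03 0;0 0 0.03 0;0 0 0.03 0;0 0 0.03 0;0 0 0 0;0 0 0 0;0 0 0 0;0 0 0 0;0 0 0 0;0 0 0 0;0 0 0 0;0 0 0 0;0 0 0 0;0 0 0 0;0 0 0 0;0 0 0 0;0 0 0 0;0 0 0 0"
}}

```text
time: 14.0
tool_pos: [0.5132, -0.271, 0.2483]
tcp_rot: [-2.506, -1.894, 0.0]
wrist_force: [-0.3, -0.4, 0.2]
width: 0.998
grip_force: 0.0
```

{"fn": "carry_out", "kwargs": {
  "series": "0 0 0 0;0 0 0 0;0 0 0 0;0 0 0 0;0 0 0 0;0 0 0 0;0 0 0 0;0 0 0 0;0 0 0 0;0 0 0 0;0 0 0 0;0 0 0 0;0 0 0 0;0 0 0 0;0 0 0 0;0 0 0 0"
}}

```text
time: 16.0
tool_pos: [0.5133, -0.271, 0.2483]
tcp_rot: [2.506, 1.894, -0.0]
wrist_force: [0.4, 0.0, 0.9]
width: 1.0
grip_force: 0.0
```

Run:
```python
from h import *
print(bot.read_state()["time"])
p,d,P=look("side");p2,_,P2=look("top")
h=cv2.cvtColor(p,cv2.COLOR_BGR2HSV);near=(np.hypot(P[...,0]-.513,P[...,1]+.271)<.1)&(P[...,2]>.02)
q=P[near&(abs(h[...,0].astype(int)-115)<12)&(h[...,1]>150)];print(q.min(0),q.max(0),cv2.minAreaRect((q[:,:2]*1000).astype(np.float32)))
b=P[near&(abs(h[...,0].astype(int)-24)<6)&(h[...,1]>150)];print("brass",len(b),b.mean(0) if len(b) else 0)
cv2.imwrite("pics/c5.png",np.hstack([cv2.resize(p[110:210,320:453],(400,300)),cv2.resize(p2[140:290,350:550],(400,300))]))
```

```text
16.0
[ 0.48787453 -0.3074153   0.03512277] [ 0.53576468 -0.22412782  0.12301157] ((511.82275390625, -269.62823486328125), (85.85128021240234, 30.719703674316406), 73.92366027832031)
brass 5 [ 0.49832054 -0.26863071  0.03677216]
```

View pics/c5.png

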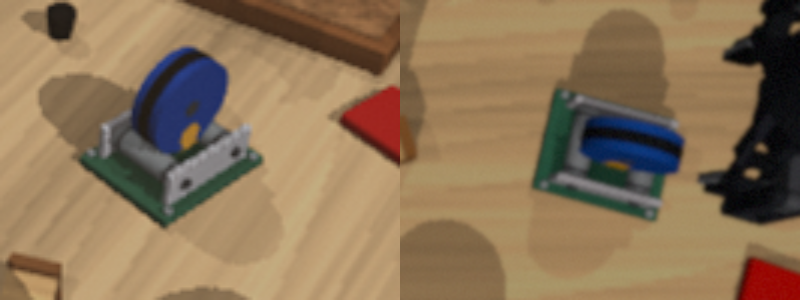

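The wheel stands centred on the rollers, with the brass at the bottom and the gripper clear. Handing in.

{"fn": "carry_out", "kwargs": {
  "series": "0 0 0 0;0 0 0 0;0 0 0 0;0 0 0 0;0 0 0 0;0 0 0 0;0 0 0 0;0 0 0 0"
}}

```text
time: 17.1
tool_pos: [0.5132, -0.2709, 0.2483]
tcp_rot: [-2.506, -1.894, -0.0]
wrist_force: [0.2, 0.5, -0.1]
width: 1.0
grip_force: 0.0
```

```bash
python3 -c "
from workcell import bot
print(bot.finish_job())"
```

```text
the job is handed in; nothing more can be done
None
```

The brass-slug wheel rests centred on the rollers with its brass side at the bottom, the plain wheel was left alone, and the job was handed in at about 17 s; no verdict was returned.

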